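Lay the red-button pipette on its sloped bench rest

ROBOT

A 6-joint arm with a two-finger parallel gripper is mounted at the origin on the work surface. World frame = base frame: x ahead of the robot, y to its left, z up, the work surface at z = 0. Lengths are in m, angles in rad, forces in N, time in s.
With the tool pointing down it reaches from about 0.375 to 0.9 m from the base axis. Payload 3.1 kg.
Tool frame: the origin (TCP) lies between the finger pads; the fingertips stand 8 mm ahead of it and the grasp point (between the pads) lies 11 mm behind it; z points along the fingers, y is the line along which they close (so a half turn about z gives the same grasp; the last joint's range is limited). The gripper opens to 87 mm and grips with 3 to 60 N. Pads are 19 mm wide; open, the fingers measure 117 mm over their backs; the gripper's body (75 mm by 190 mm) begins 51 mm behind the grasp point.
Start: joints at [1.113, 0.527, 1.433, -0, 1.181, -0.178], TCP at [0.173, 0.601, 0.231] pointing down, gripper open.
Joint ranges: [-3.08, 3.08], [-0.75, 2.2], [0.22, 2.44], [-1.43, 4.57], [0, 2.65], [-2.85, 2.85]. Speed limits (rad/s): [2.79, 2.79, 3.14, 3.14, 3.14, 3.14].

INTERFACE

Orientations are given as a unit quaternion [x, y, z, w].
In Python, from rig import robot gives the robot as it stands.
- The arm moves only by the tool move_arm, never from a script. Its argument "motion" is text: rows parted by semicolons, each of 5 numbers parted by spaces: the opening, from -1 (shut) to 1 (fully open), then the shift along the tool's x, y, z normalised to -1 to 1, where 1 is 0.2 m, then the turn about the tool's z normalised to -1 to 1, where 1 is pi rad. A call has 1 to 12 rows; each row is the pose to reach, as a shift and turn from the pose commanded when the call began, along the tool's axes at that moment, turning the shorter way round; what a row does not reach only later rows make up. A row lasts 1/12 s, in which the tool goes at most 41.7 mm and 7.16 degrees, less where a joint would pass 70% of its speed; a pose out of reach is approached as far as the arm can. A call with a number of a shift or a turn outside -1 to 1 is refused whole. A call with a gripper value outside its range is refused whole. The fingers move at their own pace and stop on an object; "newtons" is the grip in N (left out, the last holds). Time passes only in rows, so rows that repeat a pose let the fingers close. It gives the time, the measured TCP pose, the force, the opening and the grip force at its end, in the units of the state.
- robot.get_obs(): the state, without advancing time (a new reading comes with each control period).
- robot.camera(name): name is "side" or "top"; returns (picture, depth): 480x640x3 uint8, red, green, blue; 480x640 float32, m along the optical axis (not along the pixel's ray), 0 where there is no reading.
- robot.camera_model(name): a dict with "mtx" (3x3 intrinsics, pixels), "D" ([k1, k2, p1, p2, k3] as OpenCV has them; the pictures are not rectified), "position" and "attitude" of the camera in the world. Camera axes: x right, y down, z forward; pixel columns grow to the right and rows downward; lengths in m; the calibration is good to about 2 mm. A picture is of the moment at which its call begins. camera_model takes no time and is no camera call.
- robot.hand_in(): hands the job in; it is judged then, once.
The state is a dict: "time": time; "q": joint angles; "joint_velocities": joint speeds; "joint_torque": joint torques, N m; "position": TCP position; "tool_rot": TCP orientation; "ft_force": force on the tool from outside, world axes, zero at the start; "moment": the same for the moment, N m; "grip_width": finger opening in m; "grip_force": force on a finger pad.
Only numpy, scipy, OpenCV 4.12 (cv2) and the standard library are available. Lean on these libraries where they do the work, as an engineer would, in place of code of your own. Each camera call takes 0.05 s, during which the arm holds its last target. There are 200 camera calls.

TASK

Pick up the pipette with the red push button from the bench and lay it on the blue two-forked rest: the handle in the high, wide fork, the thin grey shaft in the low, narrow fork with the nozzle pointing down the slope, slid down until the shoulder of the handle meets the low fork. Let go of it there, and leave the blue-button pipette and everything else where they are.

Things in the scene. Friction and masses are not known exactly. Their poses are not given: they have to be found in the camera images.
- pipette_red: Pipette with a red push button and patch, else white and grey, 240 mm long, 0.1 to 0.17 kg, lying flat. Origin on its long axis, mid-handle, 12 mm above the table as it lies; +x along the axis to the button, -x to the nozzle, z up. Handle 110 x 26 x 24 mm (x, y, z). Button to x = +75. Finger hook at x = +46 to +56 stands out to y = +32. Centre of mass near x = -10: grip it there, across y.
- pipette_red_shoulder (a point): On that pipette's long axis at its shoulder, x = -55 mm in its frame: the step where the 26 mm wide handle ends and the round grey shaft, 14 mm thick, begins. The shaft runs to x = -140, then a nozzle tapers to x = -165.
- pipette_red_top (a point): On the red-button pipette's long axis, inside the handle, at x = +35 mm in the pipette's frame; the part of the handle that lies in the high fork.
- rest: Pipette rest, fixed to the table: grey base plate 160 x 84 x 12 mm, two aluminium posts with blue forks, open at the top, on a slope of 0.35 rad (20 degrees) that rises to the rest's +x; about 140 mm high. Origin at table height under the base; z up; x level, from low fork to high fork. The space between the forks is free: 85 mm along the slope, 60 mm or more above the base plate.
- rest_low (a point): Where the pipette's shoulder is when seated: on the upslope face of the low fork (10 mm thick along the slope), 85 mm above the table. Its slot is 20 mm wide, the floor 7 mm below this point square to the slope; prongs straight to 4 mm above it, then flared to about 13 mm above.
- rest_high (a point): Where the pipette's point at x = +35 mm is when seated: 90 mm up the slope from rest_low, in the mid-plane of the high fork (10 mm thick along the slope). Its slot is 32 mm wide, the floor 12 mm below this point square to the slope; prongs straight to 2 mm above it, then flared to about 11 mm above.
- pipette_blue: Pipette with a blue push button and patch, otherwise the same size and shape as the red-button one, with the same frame; it lies flat and loose on the table. To be left alone.
- rack: Loose navy tube rack, 90 x 190 mm (x, y), 30 mm high, with red-capped tubes up to 101 mm; origin under its centre. To be left alone.
- vial: Small loose amber vial with a green cap, 26 mm across, 55 mm high; origin under its centre. To be left alone.
- marker: Loose yellow marker pen with a black cap, 132 mm long (x, from -57 to +74 mm), 15 mm thick; origin on its underside. To be left alone.

How it is judged:
At the end, for the whole second after the job is handed in: The red-button pipette lies at rest in both forks, its shoulder within 10 mm of rest_low and its point at x = +35 mm within 10 mm of rest_high (distance between pipette_red_shoulder and rest_low below 0.01 m and distance between pipette_red_top and rest_high below 0.01 m and linear speed of pipette_red below 0.01 m/s and angular speed of pipette_red below 0.1 rad/s); the robot touches nothing.
It fails at once if the blue-button pipette is moved by more than 20 mm (distance of pipette_blue from where it was at the start of the episode above 0.02 m).
It fails at once if another loose thing (tube rack, vial or marker) is moved by more than 20 mm (distance of any of rack, vial, marker from where it was at the start of the episode above 0.02 m).
It also fails if it takes over 45 s, if anything falls off the work surface, if the arm or the gripper's body presses on something with over 40 N, if the wrist force passes 120 N, or if a joint passes its speed limit or range.

## Working session

There is one attempt and no reset: what is moved stays moved. The work goes in short steps, Python scripts to look and compute and a tool call to move; the robot and the scene stay as the last step left them, time stands still between calls to the robot, and variables do not carry over. Pictures are saved under pics/ and viewed, at most 13 in all, crops included, and the job is handed in when it is done.

Besides the shell and the picture viewer there is one more tool, called as name(argument=value, ...) on one line, values as JSON. move_arm: Moves the arm, as the interface text tells. Its arguments: {"type":"object","properties":{"motion":{"type":"string"},"newtons":{"type":"number"}},"required":["motion"]}

```bash
mkdir -p pics
python3 - <<'E'
from rig import robot
import cv2,numpy as np
for n in("top","side"):
    p,d=robot.camera(n); cv2.imwrite(f"pics/{n}0.png",p[:,:,::-1]); np.save(f"pics/{n}0.npy",d)
    m=robot.camera_model(n); print(n,m)
o=robot.get_obs(); print(o)
E
```

```text
top {'mtx': array([[523.1200874 ,   0.        , 315.14200091],
       [  0.        , 523.1200874 , 240.24891699],
       [  0.        ,   0.        ,   1.        ]]), 'D': array([-0.12461466,  0.        ,  0.        ,  0.        ,  0.        ]), 'position': array([0.56058986, 0.00492996, 1.0413892 ]), 'attitude': array([-0.70170962,  0.71192164, -0.0251673 ,  0.01173847])}
side {'mtx': array([[448.41976105,   0.        , 321.25331012],
       [  0.        , 448.41976105, 236.83772942],
       [  0.        ,   0.        ,   1.        ]]), 'D': array([-0.0182921,  0.       ,  0.       ,  0.       ,  0.       ]), 'position': array([ 0.30450916, -0.54012211,  0.81413806]), 'attitude': array([ 0.90477995, -0.23744824,  0.09480288, -0.34059358])}
{'time': 0.1, 'q': array([ 1.11250509e+00,  5.28404717e-01,  1.43375577e+00,  1.05878527e-05,
        1.18141740e+00, -1.78506243e-01]), 'joint_velocities': array([-0.00064341, -0.00217417, -0.00329095, -0.00114638,  0.00165804,
        0.00088596]), 'joint_torque': array([-2.67992609e-04, -4.40983629e+01, -1.77151108e+01,  6.34491839e-02,
        5.33787045e-02, -4.30611442e-05]), 'position': array([0.17227798, 0.60012139, 0.22965597]), 'tool_rot': array([ 1.39438587e-01,  9.90230223e-01, -9.41190836e-04, -3.15383698e-04]), 'ft_force': array([-0.41834738,  0.0344488 ,  0.76864311]), 'moment': array([-0.02427541,  0.01005518, -0.00600535]), 'grip_force': 0.0, 'grip_width': 0.08721723092177855}
```

View pics/top0.png

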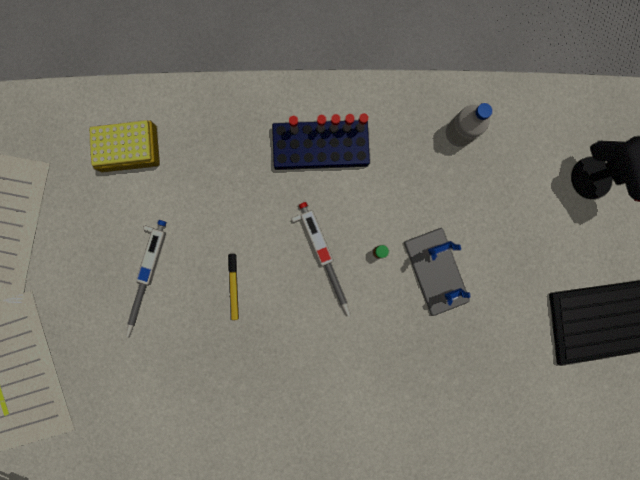

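View pics/side0.png

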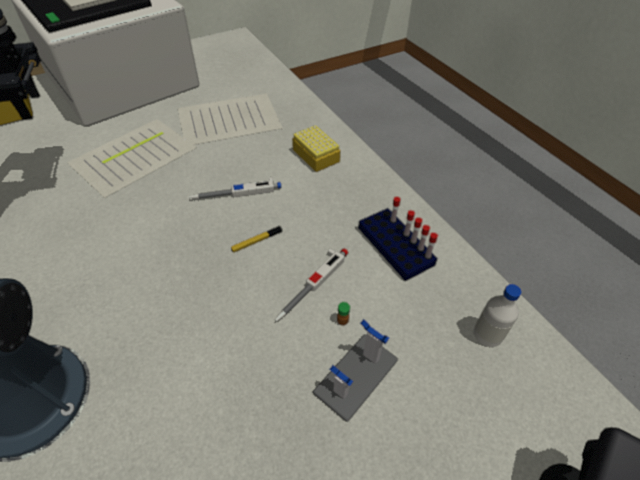

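The top view shows the red pipette from its button at (303,206) to its nozzle at (347,313). The rest's high fork is near (444,250) and its low fork near (457,296). The side view shows the same pipette from (346,251) to (279,319), with the forks at (375,332) and (340,375). I'll enlarge both.

```bash
cat > h.py <<'E'
import numpy as np,cv2
from scipy.spatial.transform import Rotation as R
from rig import robot
def ray(n,uv):
    m=robot.camera_model(n)
    x=cv2.undistortPoints(np.array([[uv]],float),m["mtx"],m["D"])[0,0]
    return np.array(m["position"]),R.from_quat(m["attitude"]).as_matrix()@np.array([x[0],x[1],1])
def tri(a,b):
    o1,d1=ray("top",a);o2,d2=ray("side",b)
    s=np.linalg.lstsq(np.c_[d1,-d2],o2-o1,rcond=None)[0]
    p,q=o1+s[0]*d1,o2+s[1]*d2
    return (p+q)/2,np.linalg.norm(p-q)
def onz(n,uv,z):
    o,d=ray(n,uv);return o+d*(z-o[2])/d[2]
def dep(n,uv,d):
    o,r=ray(n,uv);return o+r*d[int(uv[1]),int(uv[0])]
def px(n,p):
    m=robot.camera_model(n);r=R.from_quat(m["attitude"]).inv()
    rv=r.as_rotvec();t=-r.apply(m["position"])
    return cv2.projectPoints(np.atleast_2d(np.array(p,float)),rv,t,m["mtx"],m["D"])[0][:,0]
E
python3 - <<'E'
import cv2
a=cv2.imread("pics/top0.png")[195:325,285:485]; cv2.imwrite("pics/tc.png",cv2.resize(a,None,fx=4,fy=4,interpolation=cv2.INTER_CUBIC))
a=cv2.imread("pics/side0.png")[235:425,270:410]; cv2.imwrite("pics/sc.png",cv2.convertScaleAbs(cv2.resize(a,(420,570),interpolation=cv2.INTER_CUBIC),alpha=1.2))
E
```

```text
(no output)
```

View pics/tc.png

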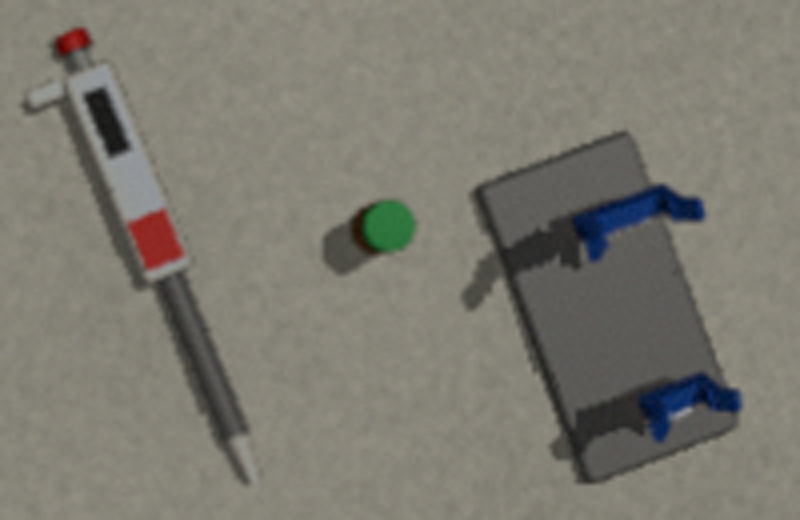

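View pics/sc.png

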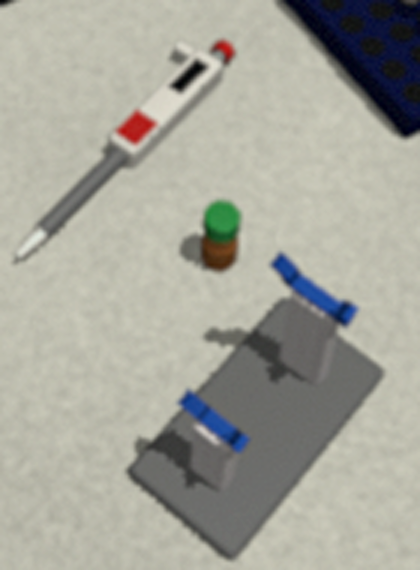

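Run:
```python
from h import *
np.set_printoptions(precision=4,suppress=True)
T=lambda c:((c[0]+.5)/4-.5+285,(c[1]+.5)/4-.5+195)
S=lambda c:((c[0]+.5)/3-.5+270,(c[1]+.5)/3-.5+235)
P=dict(nozzle=((252,483),(16,260)),button=((72,40),(223,50)),
 patchA=((130,221),(132,113)),patchB=((168,209),(156,127)),patchC=((184,259),(135,146)),patchD=((146,271),(113,129)),
 baseA=((478,188),(288,297)),baseB=((628,133),(383,372)),baseC=((738,425),(232,557)),baseD=((590,482),(130,470)),
 hiL=((585,238),(278,258)),hiR=((697,208),(350,313)),loL=((652,420),(187,400)),loR=((736,400),(243,441)))
for k,(a,b) in P.items(): 
    p,e=tri(T(a),S(b)); print(k,p,round(e,4))
print("vial",onz("top",T((387,225)),.055))
print("base onz", [onz("top",T(P["base"+c][0]),.012) for c in "ABCD"])
print("noz,shoulderAB,end",onz("top",T((252,483)),.012),onz("top",T((145,280)),.024),onz("top",T((187,263)),.024),onz("top",T((70,80)),.024),onz("top",T((107,67)),.024),onz("top",T((72,40)),.018))
# blue fork point cloud from depth
for n in("top","side"):
    d=np.load(f"pics/{n}0.npy");im=cv2.imread(f"pics/{n}0.png").astype(int)
    m=(im[:,:,0]>im[:,:,2]+50)&(im[:,:,0]>im[:,:,1]+35)&(d>0)
    box=(425,235,475,305) if n=="top" else (325,315,395,390)
    v,u=np.nonzero(m);k=(u>box[0])&(u<box[2])&(v>box[1])&(v<box[3])
    pts=np.array([dep(n,(a,b),d) for a,b in zip(u[k],v[k])])
    hi=pts[:,0]>pts[:,0].mean()
    for s in(hi,~hi): print(n,s.sum(),np.median(pts[s],0),pts[s].min(0),pts[s].max(0))
    np.save(f"pics/{n}fork.npy",pts)
```

```text
nozzle [ 0.4656 -0.0777  0.0029] 0.0018
button [0.6859 0.0085 0.0089] 0.0009
patchA [ 0.5933 -0.0177  0.0186] 0.0037
patchB [ 0.6005 -0.0371  0.0194] 0.0001
patchC [ 0.5771 -0.0451  0.0212] 0.0025
patchD [ 0.5706 -0.0259  0.0234] 0.0006
baseA [ 0.6113 -0.194   0.0052] 0.0045
baseB [ 0.6366 -0.2704  0.0046] 0.0015
baseC [ 0.4889 -0.3229  0.0053] 0.0013
baseD [ 0.4622 -0.2468  0.0044] 0.0012
hiL [ 0.5803 -0.2187  0.1179] 0.0017
hiR [ 0.5941 -0.2701  0.1207] 0.0012
loL [ 0.4964 -0.2564  0.0847] 0.0017
loR [ 0.5071 -0.2949  0.0928] 0.0027
vial [ 0.5901 -0.1394  0.055 ]
base onz [array([ 0.609 , -0.1915,  0.012 ]), array([ 0.6355, -0.268 ,  0.012 ]), array([ 0.4888, -0.3205,  0.012 ]), array([ 0.4624, -0.2447,  0.012 ])]
noz,shoulderAB,end [ 0.4656 -0.0766  0.012 ] [ 0.566  -0.0252  0.024 ] [ 0.574  -0.0458  0.024 ] [0.6641 0.0099 0.024 ] [ 0.6702 -0.0083  0.024 ] [0.6844 0.0087 0.018 ]
top 150 [ 0.5913 -0.2405  0.107 ] [ 0.5722 -0.2703  0.0995] [ 0.6011 -0.2181  0.1323]
top 108 [ 0.5053 -0.2709  0.0819] [ 0.4897 -0.2955  0.0723] [ 0.5158 -0.2539  0.0998]
side 160 [ 0.5892 -0.2411  0.1058] [ 0.5718 -0.2744  0.0998] [ 0.5995 -0.222   0.1291]
side 139 [ 0.5033 -0.2715  0.0859] [ 0.49   -0.2987  0.0711] [ 0.5122 -0.2574  0.0986]
```

Run:
```python
from h import *
np.set_printoptions(precision=4,suppress=True)
c=np.array([.549,-.2567,0]);y=np.radians(19.8)
for n in("top","side"):
    p=np.load(f"pics/{n}fork.npy")-c
    u=p[:,0]*np.cos(y)+p[:,1]*np.sin(y); w=-p[:,0]*np.sin(y)+p[:,1]*np.cos(y); z=p[:,2]
    s=u*np.cos(.35)+(z-.1)*np.sin(.35); nn=-u*np.sin(.35)+(z-.1)*np.cos(.35)
    hi=u>0
    for k in(hi,~hi):
        print(n,"s",np.percentile(s[k],[2,10,50,90,98]),"n",np.percentile(nn[k],[2,10,50,90,98]),"w",np.percentile(w[k],[1,5,50,95,99]))
        if 1:
            t=np.percentile(nn[k],75)
            for sg in(1,-1): q=k&(nn>t)&(w*sg>0); print("   prong w",w[q].mean(),"u",u[q].mean(),"z",p[q,2].mean())
```

```text
top s [0.0394 0.0412 0.0459 0.0485 0.049 ] n [-0.0155 -0.0128 -0.0092  0.0124  0.0148] w [-0.0267 -0.0239  0.0006  0.0247  0.0266]
   prong w 0.02296182961478299 u 0.039194945782977386 z 0.1257619660347586
   prong w -0.023220428431230924 u 0.03814515919814041 z 0.12584143187778762
top s [-0.0546 -0.0534 -0.0487 -0.0456 -0.0448] n [-0.0089 -0.007  -0.0024  0.0143  0.0163] w [-0.0211 -0.0181  0.0012  0.0198  0.0207]
   prong w 0.018704096015755203 u -0.05159036305841466 z 0.09615237180144734
   prong w -0.017417851425258375 u -0.051635219006814156 z 0.09522696563130753
side s [0.0382 0.0388 0.0422 0.0457 0.0467] n [-0.0139 -0.0124 -0.0091  0.0118  0.0134] w [-0.0307 -0.0289  0.0009  0.0208  0.0226]
   prong w 0.020447612552655235 u 0.03629902946805776 z 0.12459247283832106
   prong w -0.02791331006123757 u 0.03565902752778924 z 0.12502463321785315
side s [-0.0566 -0.0559 -0.0522 -0.0486 -0.0476] n [-0.0084 -0.0073  0.0045  0.0142  0.0161] w [-0.0241 -0.023   0.0015  0.0154  0.0166]
   prong w 0.014944004989388688 u -0.05318455916341311 z 0.09561927155932273
   prong w -0.021638872660667465 u -0.05428247013555347 z 0.09498480048111062
```

move_arm(motion="1 -0.985 -0.795 0 0;1 -0.985 -0.795 0 0;1 -0.985 -0.795 0 0;1 -0.985 -0.795 0 0;1 -0.985 -0.795 0 0;1 -0.985 -0.795 0 0;1 -0.985 -0.795 0 0;1 -0.985 -0.795 0 0")

```text
time: 0.77
position: [0.3193, 0.3916, 0.2304]
tool_rot: [0.142, 0.99, -0.0, -0.0]
ft_force: [-0.1, 0.4, 0.6]
grip_width: 0.0868
grip_force: 0.0
```

move_arm(motion="1 -0.985 -0.795 0 0;1 -0.985 -0.795 0 0;1 -0.985 -0.795 0 0;1 -0.985 -0.795 0 0;1 -0.985 -0.795 0 0;1 -0.985 -0.795 0 0;1 -0.985 -0.795 0 0;1 -0.985 -0.795 0 0")

```text
time: 1.43
position: [0.4648, 0.1857, 0.2304]
tool_rot: [0.141, 0.99, 0.0, 0.0]
ft_force: [-0.1, 0.0, -0.1]
grip_width: 0.0869
grip_force: 0.0
```

move_arm(motion="1 -0.984 -0.789 0 -0.207;1 -0.984 -0.789 0 -0.207;1 -0.984 -0.789 0 -0.207;1 -0.984 -0.789 0 -0.207;1 -0.984 -0.789 0 -0.207;1 -0.984 -0.789 0 -0.207;1 -0.984 -0.789 0 -0.207;1 -0.984 -0.789 0.3 -0.207;1 -0.984 -0.789 0.6 -0.207;1 -0.984 -0.789 0.75 -0.207;1 -0.984 -0.789 0.75 -0.207;1 -0.984 -0.789 0.75 -0.207")

```text
time: 2.43
position: [0.6036, -0.0157, 0.0745]
tool_rot: [-0.185, 0.983, 0.003, -0.006]
ft_force: [-1.2, 0.5, -0.5]
grip_width: 0.0871
grip_force: 0.0
```

Run:
```python
from h import *
p,d=robot.camera("side");p2,_=robot.camera("top")
a=cv2.resize(p[210:350,250:390,::-1],None,fx=4,fy=4,interpolation=cv2.INTER_CUBIC)[:,:400]
q=cv2.resize(p[210:340,250:380,::-1],(400,400));r=cv2.resize(p2[190:320,255:385,::-1],(400,400))
cv2.imwrite("pics/g1.png",np.hstack([q,r]))
o=robot.get_obs();print(o["position"],R.from_quat(o["tool_rot"]).as_matrix())
```

```text
[ 0.60829072 -0.01724402  0.07993942] [[-0.93133409 -0.36415709 -0.00253381]
 [-0.36416047  0.93133566  0.00101582]
 [ 0.00198991  0.00186878 -0.99999627]]
```

View pics/g1.png

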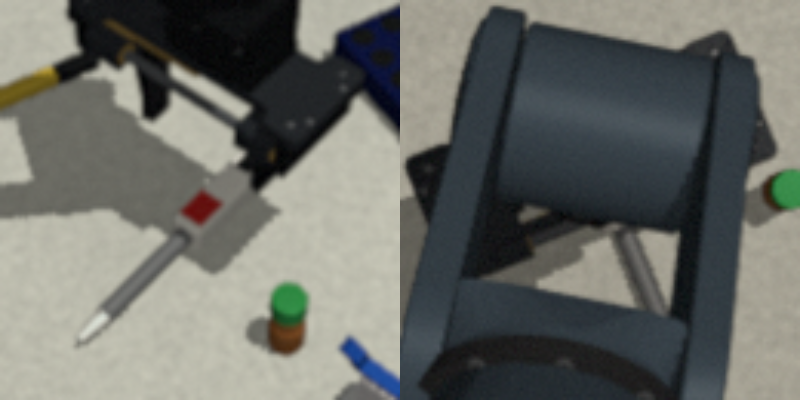

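The arm straddles the handle, with the fingers on either side of it near the patch (side crop (200,208)). The fingers and the vial are well clear of each other. I'll descend now.

move_arm(motion="1 0 -0.02 0.1 0;1 0 -0.02 0.2 0;1 0 -0.02 0.26 0;1 0 -0.02 0.3 0;1 0 -0.02 0.3 0;1 0 -0.02 0.3 0;1 0 -0.02 0.3 0")

```text
time: 3.12
position: [0.6114, -0.0235, 0.0219]
tool_rot: [-0.184, 0.983, -0.0, 0.001]
ft_force: [0.6, -0.5, -0.7]
grip_width: 0.0869
grip_force: 0.0
```

move_arm(motion="1 0 0.015 0.03 0;1 0 0.015 0.057 0;1 0 0.015 0.057 0;1 0 0.015 0.057 0;-1 0 0.015 0.057 0;-1 0 0.015 0.057 0;-1 0 0.015 0.057 0;-1 0 0.015 0.057 0;-1 0 0.015 0.057 0;-1 0 0.015 0.057 0;-1 0 0.015 0.057 0;-1 0 0.015 0.057 0", newtons=15)

```text
time: 4.12
position: [0.6094, -0.0207, 0.0092]
tool_rot: [-0.184, 0.983, -0.0, 0.0]
ft_force: [-0.4, 0.3, -0.0]
grip_width: 0.0416
grip_force: 0.0
```

move_arm(motion="-1 0 0 0 0;-1 0 0 0 0;-1 0 0 0 0;-1 0 0 0 0;-1 0 0 0 0;-1 0 0 0 0;-1 0 0 0 0;-1 0 0 0 0")

```text
time: 4.78
position: [0.6094, -0.0208, 0.0092]
tool_rot: [-0.184, 0.983, -0.0, 0.0]
ft_force: [0.8, -1.5, -0.3]
grip_width: 0.026
grip_force: 15.0
```

move_arm(motion="-1 0 0 -0.1 0;-1 0 0 -0.2 0;-1 0 0 -0.35 0;-1 0 0 -0.5 0;-1 0 0 -0.65 0;-1 0 0 -0.8 0;-1 0 0 -0.95 0;-1 0 0 -0.95 0;-1 0 0 -0.95 0")

```text
time: 5.53
position: [0.61, -0.0206, 0.2009]
tool_rot: [-0.184, 0.983, -0.001, 0.002]
ft_force: [0.3, -0.5, -1.3]
grip_width: 0.0255
grip_force: 15.0
```

Run:
```python
from h import *
p,d=robot.camera("side")
cv2.imwrite("pics/l1.png",cv2.resize(p[130:380,230:430,::-1],(480,600),interpolation=cv2.INTER_CUBIC))
np.save("pics/l1.npy",d)
o=robot.get_obs();print(o["position"],o["grip_force"],o["grip_width"],o["ft_force"],R.from_quat(o["tool_rot"]).as_matrix()[:,:2])
```

```text
[ 0.60861723 -0.02039367  0.19893795] 14.99841955373995 0.026172408353975066 [ 0.34409297  0.64624102 -1.74951413] [[-9.32131753e-01 -3.62118321e-01]
 [-3.62118724e-01  9.32131904e-01]
 [ 6.51790218e-04  6.59992296e-04]]
```

View pics/l1.png

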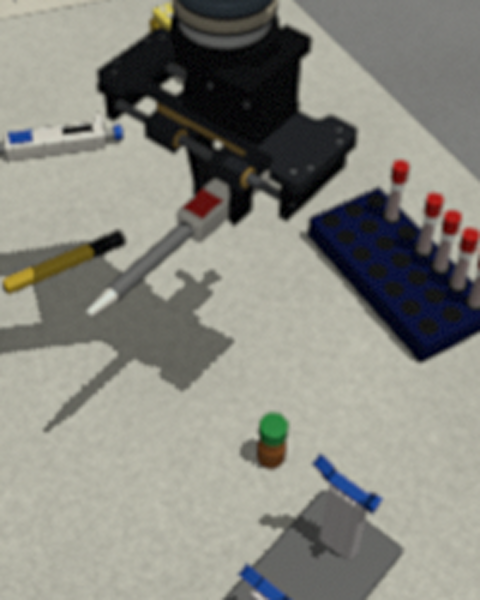

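move_arm(motion="-1 0.1 -0.145 0 0.008;-1 0.2 -0.29 0 0.008;-1 0.3 -0.435 0 0.008;-1 0.4 -0.58 0 0.008;-1 0.5 -0.725 0 0.008;-1 0.6 -0.87 0 0.008;-1 0.65 -0.95 0 0.008;-1 0.69 -0.998 0 0.008;-1 0.69 -0.998 0 0.008;-1 0.69 -0.998 0 0.008;-1 0.69 -0.998 0 0.008;-1 0.69 -0.998 0 0.008")

```text
time: 6.58
position: [0.5531, -0.2547, 0.1987]
tool_rot: [-0.173, 0.985, 0.001, -0.0]
ft_force: [-0.0, 0.5, -2.8]
grip_width: 0.026
grip_force: 15.0
```

Run:
```python
from h import *
np.set_printoptions(precision=4,suppress=True)
for th in(-.1,-.05,0,.05,.1,.2):
    d=np.array([.932*np.cos(th),.362*np.cos(th),np.sin(th)])
    print(th,px("side",[np.array([.6092,-.0205,.203])-.155*d])[0],"seen 267.5 260")
p,d=robot.camera("side");p2,_=robot.camera("top")
a=cv2.resize(p[230:400,250:390,::-1],(480,583),interpolation=cv2.INTER_CUBIC)
b=cv2.resize(p2[215:345,415:500,::-1],(314,480),interpolation=cv2.INTER_CUBIC)
c=np.zeros((583,794,3),np.uint8);c[:,:480]=a;c[:480,480:]=b
cv2.imwrite("pics/p1.png",c)
o=robot.get_obs();print(o["position"],o["ft_force"],R.from_quat(o["tool_rot"]).as_matrix()[:2,:2])
```

```text
-0.1 [265.5164 255.1622] seen 267.5 260
-0.05 [265.657  258.1983] seen 267.5 260
0 [265.9519 261.063 ] seen 267.5 260
0.05 [266.3966 263.7508] seen 267.5 260
0.1 [266.9863 266.2569] seen 267.5 260
0.2 [268.5798 270.7108] seen 267.5 260
[ 0.5533 -0.2551  0.1991] [ 0.1806  0.0501 -0.6859] [[-0.9402 -0.3405]
 [-0.3405  0.9402]]
```

View pics/p1.png

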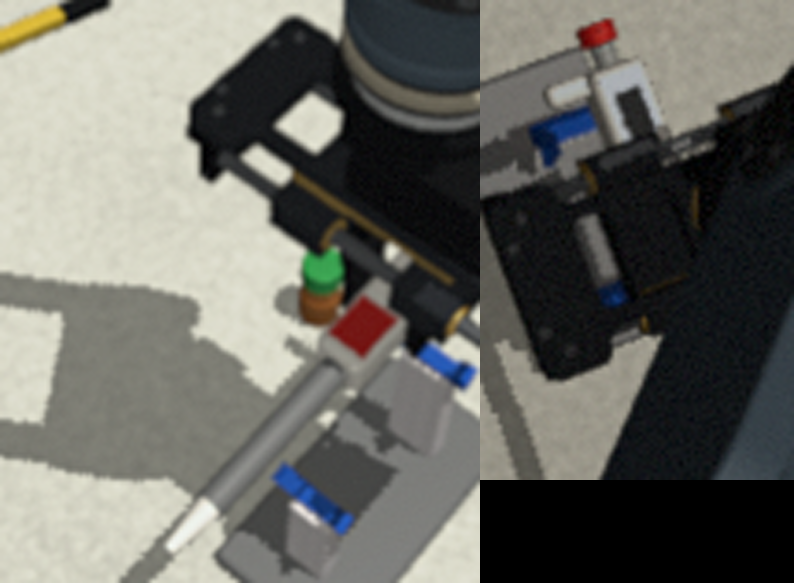

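Pipette is level in the grip, above the rest (nozzle at side crop (170,548)). I'll lower it to just above the high fork and check the alignment.

move_arm(motion="-1 0 -0.0065 0.1 0;-1 0 -0.0065 0.2 0;-1 0 -0.0065 0.3 0;-1 0 -0.0065 0.32 0;-1 0 -0.0065 0.32 0;-1 0 -0.0065 0.32 0;-1 0 -0.0065 0.32 0")

```text
time: 7.27
position: [0.5544, -0.2583, 0.1365]
tool_rot: [-0.172, 0.985, -0.001, 0.001]
ft_force: [-0.0, -0.5, -1.1]
grip_width: 0.0258
grip_force: 15.0
```

Run:
```python
from h import *
np.set_printoptions(precision=4,suppress=True)
p,d=robot.camera("side");p2,_=robot.camera("top")
a=cv2.resize(p[280:420,290:410,::-1],(480,560),interpolation=cv2.INTER_CUBIC)
b=cv2.resize(p2[215:315,420:480,::-1],(300,500),interpolation=cv2.INTER_CUBIC)
c=np.zeros((560,780,3),np.uint8);c[:,:480]=a;c[:500,480:]=b
cv2.imwrite("pics/p2.png",cv2.convertScaleAbs(c,alpha=1.4))
o=robot.get_obs();print(o["position"],o["ft_force"],R.from_quat(o["tool_rot"]).as_matrix()[:2,:2])
```

```text
[ 0.5543 -0.2584  0.1366] [ 0.5505 -0.0608 -2.2857] [[-0.9409 -0.3388]
 [-0.3388  0.9409]]
```

View pics/p2.png

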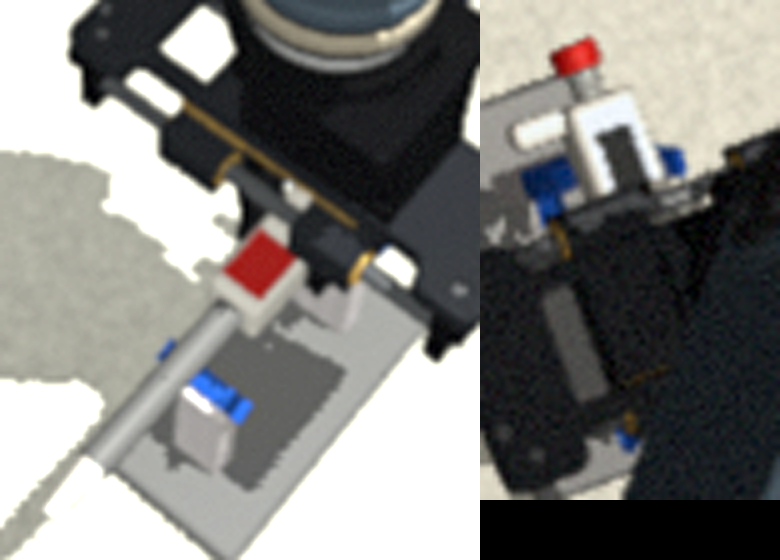

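Handle sits centred between the high fork's prongs (top crop: prongs at 525 and 683, handle centre about 622, which fits once parallax is allowed for). The shaft is over the low fork's slot. Next I'll lower onto the high fork with a lighter grip, so that the pipette pivots.

move_arm(motion="-1 0 0.005 0.04 0;-1 0 0.005 0.08 0;-1 0 0.005 0.09 0;-1 0 0.005 0.1 0;-1 0 0.005 0.11 0;-1 0 0.005 0.12 0;-1 0 0.005 0.13 0;-1 0 0.005 0.13 0;-1 0 0.005 0.13 0", newtons=8)

```text
time: 8.12
position: [0.5534, -0.2572, 0.109]
tool_rot: [-0.172, 0.985, -0.0, 0.0]
ft_force: [-0.3, 0.1, -2.2]
grip_width: 0.0259
grip_force: 8.0
```

move_arm(motion="-1 0 0 0.01 0;-1 0 0 0.02 0;-1 0 0 0.03 0;-1 0 0 0.04 0;-1 0 0 0.05 0;-1 0 0 0.055 0;-1 0 0 0.055 0")

```text
time: 8.7
position: [0.5536, -0.2572, 0.0989]
tool_rot: [-0.172, 0.985, -0.0, 0.0]
ft_force: [-1.0, 0.8, 4.6]
grip_width: 0.0259
grip_force: 8.0
```

Run:
```python
from h import *
np.set_printoptions(precision=4,suppress=True)
p,d=robot.camera("side");p2,_=robot.camera("top")
a=cv2.resize(p[280:420,290:410,::-1],(480,560),interpolation=cv2.INTER_CUBIC)
b=cv2.resize(p2[215:315,420:480,::-1],(300,500),interpolation=cv2.INTER_CUBIC)
c=np.zeros((560,780,3),np.uint8);c[:,:480]=a;c[:500,480:]=b
cv2.imwrite("pics/p3.png",cv2.convertScaleAbs(c,alpha=1.1))
o=robot.get_obs();print(o["position"],o["ft_force"],o["moment"])
```

```text
[ 0.5536 -0.2572  0.0989] [-1.2795 -0.2051  5.2501] [ 0.1443  0.1831 -0.031 ]
```

View pics/p3.png

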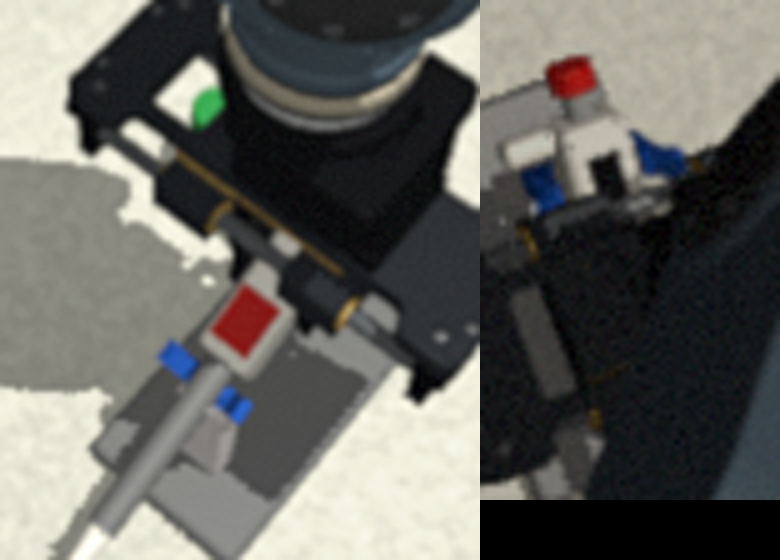

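Run:
```python
from h import *
np.set_printoptions(precision=1,suppress=True)
g=np.array([.5536,-.2572,.1017]);y=np.radians(19.8)
for th in(0,.1,.2,.3,.35):
    d=np.array([np.cos(y)*np.cos(th),np.sin(y)*np.cos(th),np.sin(th)])
    u=np.array([-np.cos(y)*np.sin(th),-np.sin(y)*np.sin(th),np.cos(th)])
    q=px("side",[g-.13*d,g-.045*d+.012*u,g-.05*d+.012*u]); print(th,(q-[290,280])*4+0)
```

```text
0 [[ 87.7 500.6]
 [222.2 336.4]
 [214.7 344.9]]
0.1 [[ 89.  511.5]
 [220.2 342.9]
 [212.7 351.8]]
0.2 [[ 92.3 519.6]
 [218.9 348.6]
 [211.5 358. ]]
0.3 [[ 97.5 524.9]
 [218.3 353.6]
 [211.  363.2]]
0.35 [[100.8 526.6]
 [218.2 355.7]
 [211.1 365.4]]
```

Now the shaft is between the low fork's prongs (side crop: shaft at (205,385), prongs at (178,358) and (235,403)). The pitch is about 0.25 rad. I'll press down a little more, then slide downslope.

move_arm(motion="-1 0 0 0.01 0;-1 0 0 0.02 0;-1 0 0 0.025 0;-1 0 0 0.025 0;-1 0 0 0.025 0")

```text
time: 9.22
position: [0.5541, -0.257, 0.0949]
tool_rot: [-0.172, 0.985, -0.001, 0.001]
ft_force: [-0.5, 3.0, 11.6]
grip_width: 0.0259
grip_force: 8.0
```

move_arm(motion="-1 0.005 0 0.002 0;-1 0.01 0 0.004 0;-1 0.015 0 0.005 0;-1 0.02 0 0.007 0;-1 0.025 0 0.009 0;-1 0.025 0 0.009 0;-1 0.025 0 0.009 0;-1 0.025 0 0.009 0")

```text
time: 9.88
position: [0.5509, -0.2595, 0.0934]
tool_rot: [-0.172, 0.985, -0.002, 0.003]
ft_force: [1.7, 1.4, 9.8]
grip_width: 0.0256
grip_force: 8.0
```

move_arm(motion="-1 0.005 0.005 0 0;-1 0.01 0.005 0 0;-1 0.015 0.005 0 0;-1 0.02 0.005 0 0;-1 0.025 0.005 0.002 0;-1 0.025 0.005 0.002 0;-1 0.025 0.005 0.002 0")

```text
time: 10.47
position: [0.5482, -0.2597, 0.0926]
tool_rot: [-0.171, 0.985, -0.002, 0.005]
ft_force: [8.1, 3.5, 5.6]
grip_width: 0.0257
grip_force: 8.0
```

Run:
```python
from h import *
np.set_printoptions(precision=4,suppress=True)
p,d=robot.camera("side");p2,_=robot.camera("top")
a=cv2.resize(p[280:420,290:410,::-1],(480,560),interpolation=cv2.INTER_CUBIC)
b=cv2.resize(p2[215:315,420:480,::-1],(300,500),interpolation=cv2.INTER_CUBIC)
c=np.zeros((560,780,3),np.uint8);c[:,:480]=a;c[:500,480:]=b
cv2.imwrite("pics/p4.png",cv2.convertScaleAbs(c,alpha=1.1))
o=robot.get_obs();print(o["position"],o["ft_force"],o["moment"])
```

```text
[ 0.5482 -0.2597  0.0926] [7.8854 3.2214 5.5996] [ 0.739  -1.3794 -0.0534]
```

View pics/p4.png

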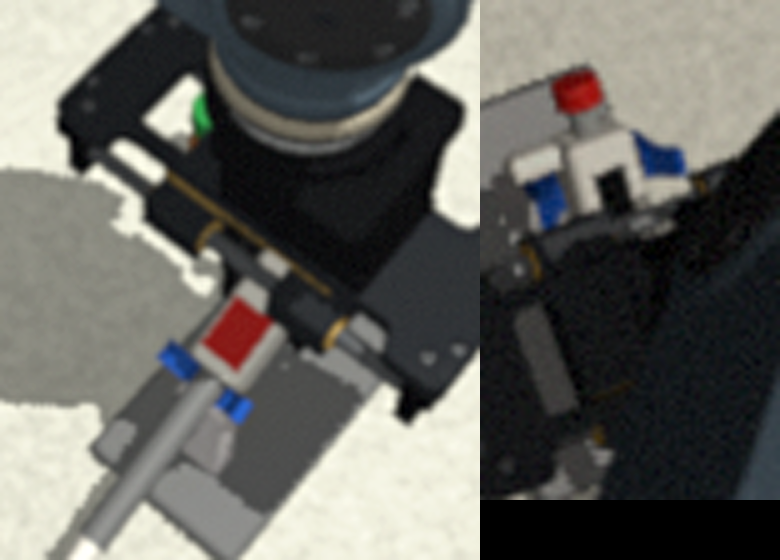

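The axial force has risen to about 8 N and the shoulder now touches the low fork (side crop (205,375)). I'll let go and retreat straight up.

move_arm(motion="0 0 0 0 0;0.2 0 0 0 0;0.3 0 0 0 0;0.3 0 0 0 0;0.3 0 0 0 0;0.3 0 0 0 0;0.3 0 0 0 0;0.3 0 0 0 0;0.3 0 0 0 0")

```text
time: 11.32
position: [0.5433, -0.2595, 0.0909]
tool_rot: [-0.172, 0.985, 0.0, -0.0]
ft_force: [0.3, 0.2, 0.7]
grip_width: 0.0567
grip_force: 0.0
```

move_arm(motion="0.3 0 0 -0.1 0;0.3 0 0 -0.2 0;0.3 0 0 -0.4 0;0.3 0 0 -0.6 0;0.3 0 0 -0.8 0;0.3 0 0 -1 0;0.3 0 0 -1 0;0.3 0 0 -1 0")

```text
time: 11.98
position: [0.5447, -0.2603, 0.2944]
tool_rot: [-0.172, 0.985, -0.003, 0.003]
ft_force: [-0.2, 1.2, -0.9]
grip_width: 0.0566
grip_force: 0.0
```

move_arm(motion="0.3 0 0.2 0 0;0.3 0 0.4 0 0;0.3 0 0.6 0 0;0.3 0 0.8 0 0;0.3 0 1 0 0;0.3 0 1 0 0;0.3 0 1 0 0;0.3 0 1 0 0")

```text
time: 12.65
position: [0.4755, -0.0713, 0.29]
tool_rot: [-0.172, 0.985, 0.0, -0.001]
ft_force: [0.7, -0.5, -0.9]
grip_width: 0.0565
grip_force: 0.0
```

Run:
```python
from h import *
np.set_printoptions(precision=4,suppress=True)
p,d=robot.camera("side");p2,_=robot.camera("top")
a=cv2.resize(p[300:440,290:410,::-1],(480,560),interpolation=cv2.INTER_CUBIC)
b=cv2.resize(p2[215:335,410:484,::-1],(308,500),interpolation=cv2.INTER_CUBIC)
c=np.zeros((560,788,3),np.uint8);c[:,:480]=a;c[:500,480:]=b
cv2.imwrite("pics/p5.png",c)
y=np.radians(19.8);th=.35
lo=np.array([.549-.0427*np.cos(y)+.001*.34,-.2567-.0427*np.sin(y)-.001*.94,.085])
dd=np.array([np.cos(y)*np.cos(th),np.sin(y)*np.cos(th),np.sin(th)])
q=[lo+(x+.055)*dd for x in(-.165,-.14,-.055,.035,.07)]
print((px("side",q)-[290,300])*4);print((px("top",q)-[410,215])*4.166+[480,0])
```

```text
[[ 54.6153 504.783 ]
 [ 91.7477 454.369 ]
 [214.2423 287.8462]
 [337.8086 119.536 ]
 [384.2164  56.2385]]
[[724.7223 529.5506]
 [712.8407 484.5116]
 [670.1724 324.7885]
 [621.0182 144.4023]
 [600.7576  71.0987]]
```

View pics/p5.png

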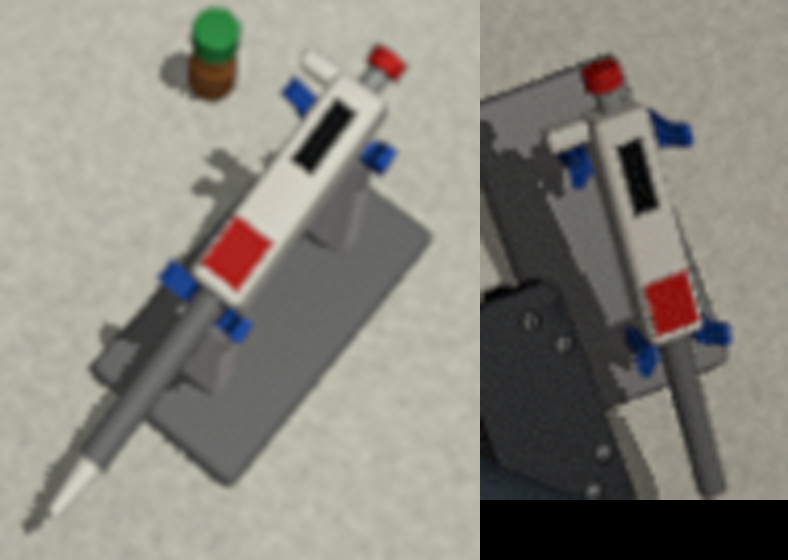

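Pipette is seated in both forks: the nozzle at side crop (54,512) was predicted at (55,505), and the button at (385,62) at (384,56). The shoulder is at the low fork and the arm is clear.

```bash
python3 -c "
from rig import robot
print(robot.hand_in())"
```

```text
the job is handed in; nothing more can be done
None
```

The red-button pipette lies in both forks of the rest with its shoulder against the low fork, released and with the arm clear, and I handed the job in at about 13 s; no verdict was returned.

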